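# Tell the loaded jar from the empty one by its weight

## Task

The two black jars with white caps look the same, but one of them holds a steel reference weight and the other only a light spacer. Feel which jar is the heavy one by lifting, stand that jar upright inside the green tray, and leave the light jar standing upright on the bench, outside the tray. Do not tip a jar over, and leave the purple bottle where it is.

Things in the scene. Friction and masses are not known exactly. Their poses are not given: they have to be found in the camera images.
- jar_1: Closed round black jar, white screw cap (fixed on), 56 mm in diameter, 90 mm high: plain black body up to 68 mm, cap 53 mm wide from 72 mm up. Origin: centre of its underside, z up. At random either jar_1 or jar_2 is the heavy one: it weighs 0.40 to 0.55 kg in all (3.9 to 5.4 N), the light one 0.10 to 0.15 kg (1 to 1.5 N). Stands upright on the bench (z = 0).
- jar_2: The other black jar with a white cap, outwardly the same as jar_1 in every way, also upright on the bench, to the right of the purple bottle as jar_1 is. Origin: centre of its underside, z up.
- tray: Fixed low open green tray, 150 mm (its x) by 200 mm (its y), rim 28 mm high, walls and floor 5 mm thick, so that its inner floor is 140 by 190 mm. It lies on the bench, turned up to 0.3 rad. Origin at the centre of its underside, which is at z = 0. Shelves and taps hang over the back of the bench (x over 0.57, z over 0.47): swing the arm drawn in.
- purple_bottle: Small clear bottle of purple stain with an orange cap, 52 mm in diameter, 85 mm high, standing loose on the bench between the tray and the jars. Not to be moved. Origin at the centre of its underside.

How it is judged:
At the end, for the whole second after the job is handed in: The heavy jar stands inside the tray on its floor, upright within 10 degrees, at rest; the light jar stands on the bench outside the tray, upright within 10 degrees, at rest (((x of jar_1 in the frame of tray between -0.055 and 0.055 m and y of jar_1 in the frame of tray between -0.08 and 0.08 m and height (world z) of jar_1 below 0.014 m and contact force between jar_1 and tray above 2.6 N and height (world z) of jar_2 below 0.01 m and contact force between jar_2 and tray below 0.05 N and angle between each of jar_1, jar_2's own z axis and vertical below 0.175 rad and linear speed of each of jar_1, jar_2 below 0.02 m/s) or (x of jar_2 in the frame of tray between -0.055 and 0.055 m and y of jar_2 in the frame of tray between -0.08 and 0.08 m and height (world z) of jar_2 below 0.014 m and contact force between jar_2 and tray above 2.6 N and height (world z) of jar_1 below 0.01 m and contact force between jar_1 and tray below 0.05 N and angle between each of jar_2, jar_1's own z axis and vertical below 0.175 rad and linear speed of each of jar_2, jar_1 below 0.02 m/s))); the robot touches nothing.
It fails at once if a jar is tipped by more than 45 degrees (angle between any of jar_1, jar_2's own z axis and vertical above 0.785 rad).
It fails at once if the purple bottle is moved by more than 30 mm (distance of purple_bottle from where it was at the start of the episode above 0.03 m).
It also fails if it takes over 64 s, if anything falls off the work surface, if the arm or the gripper's body presses on something with over 40 N, if the wrist force passes 120 N, or if a joint passes its speed limit or range.

## Robot

A 6-joint arm with a two-finger parallel gripper is mounted at the origin on a cart in front of the work surface, level with it; the furniture and walls round the work are solid. World frame = base frame: x ahead of the robot, y to its left, z up, the work surface at z = 0. Lengths are in m, angles in rad, forces in N, time in s.
With the tool pointing down it reaches from about 0.3 to 0.775 m from the base axis. Payload 14.6 kg.
Tool frame: the origin (TCP) lies at the centre of the arm's flange, where the gripper is bolted on; the fingertips stand 199 mm ahead of it and the grasp point (between the pads) lies 180 mm ahead of it; z points along the fingers, y is the line along which they close (so a half turn about z gives the same grasp; the last joint's range is limited). The gripper opens to 94 mm and grips with 3 to 60 N. Pads are 16 mm wide; open, the fingers measure 119 mm over their backs; the gripper's body (75 mm by 177 mm) begins 78 mm behind the grasp point.
Start: joints at [-1.346, 0.3, 1.521, -0, 1.321, -0.067], TCP at [0.158, -0.527, 0.405] pointing down, gripper open.
Joint ranges: [-3.03, 3.03], [-0.79, 2.21], [0.23, 2.52], [-1.04, 4.18], [0, 3.07], [-2.55, 2.55]. Speed limits (rad/s): [2.22, 2.22, 2.57, 3.14, 3.14, 3.14].

## Interface

Orientations are given as [roll, pitch, yaw] about the fixed x, y, z axes, in that order (R = Rz(yaw) Ry(pitch) Rx(roll)).
In Python, from station import ctrl gives the robot as it stands. The module is installed in compiled form; this text tells all that it offers.
- The arm moves only by the tool servo_tool, never from a script. Its argument "motion" is a list of rows, each a list of 5 numbers: the closure, from 0 (fully open) to 1 (shut), then the shift along the world's x, y, z in cm, then the turn about the world's z in degrees. A call has 1 to 20 rows; each row is the pose to reach, as a shift and turn from the pose commanded when the call began; what a row does not reach only later rows make up. A row lasts 1/8 s, in which the tool goes at most 62.5 mm and 10.7 degrees, less where a joint would pass 70% of its speed; a pose out of reach is approached as far as the arm can. A call with a gripper value outside its range is refused whole. The fingers move at their own pace and stop on an object; "squeeze" is the grip in N (left out, the last holds). Time passes only in rows, so rows that repeat a pose let the fingers close. It gives the time, the measured TCP pose, the force, the opening and the grip force at its end, in the units of the state.
- ctrl.get_obs(): the state, without advancing time (a new reading comes with each control period).
- ctrl.camera(name): name is "side" or "top"; returns a dict with "image" (420x560x3 uint8, red, green, blue), "fx", "fy", "cx", "cy" (pixels), "camera_from_world" (4x4, takes a point from world to camera coordinates). Camera axes: x right, y up, looking along -z (the intrinsics and any distortion apply to the point x, -y, -z); pixel columns grow to the right and rows downward; lengths in m; the calibration is good to about 2 mm. A picture is of the moment at which its call begins. There is no depth.
- ctrl.hand_in(): hands the job in; it is judged then, once.
The state is a dict: "time_s": time; "qpos": joint angles; "joint_vel": joint speeds; "tau": joint torques, N m; "ee_pos": TCP position; "eef_rot": TCP orientation; "force": force on the tool from outside, world axes, zero at the start; "moment": the same for the moment, N m; "grip_width": finger opening in m; "grip_force": force on a finger pad.
Only numpy, scipy, OpenCV 4.12 (cv2) and the standard library are available. Lean on these libraries where they do the work, as an engineer would, in place of code of your own. Each camera call takes 0.05 s, during which the arm holds its last target. There are 200 camera calls.

## Working session

There is one attempt and no reset: what is moved stays moved. The work goes in short steps, Python scripts to look and compute and a tool call to move; the robot and the scene stay as the last step left them, time stands still between calls to the robot, and variables do not carry over. Pictures are saved under pics/ and viewed, at most 10 in all, crops included, and the job is handed in when it is done.

Besides the shell and the picture viewer there is one more tool, called after "Emit:" as name(argument=value, ...) on one line, values as JSON. servo_tool: Moves the arm, as the interface text tells. Its arguments: {"type":"object","properties":{"motion":{"type":"array","items":{"type":"array","items":{"type":"number"}}},"squeeze":{"type":"number"}},"required":["motion"]}

```bash
mkdir -p pics
python3 - <<'E'
from station import ctrl
import cv2, numpy as np
o=ctrl.get_obs(); print({k:np.round(v,3).tolist() for k,v in o.items()})
ims=[]
for n in("top","side"):
    c=ctrl.camera(n); np.savez(n+"0.npz",**c); ims.append(c["image"]); print(n,c.keys(),c["fx"],c["fy"],c["cx"],c["cy"],np.round(c["camera_from_world"],3).tolist())
for n,i in zip(("top","side"),ims): cv2.imwrite(f"pics/{n}0.png",i[:,:,::-1])
E
```

```text
{'time_s': 0.0, 'qpos': [-1.346, 0.3, 1.522, 0.0, 1.321, -0.067], 'joint_vel': [-0.002, -0.001, 0.0, -0.0, -0.002, 0.001], 'tau': [0.0, -53.181, -35.274, 0.071, 0.024, -0.0], 'ee_pos': [0.158, -0.527, 0.404], 'eef_rot': [-3.14, -0.0, 0.292], 'force': [-0.612, 0.542, 0.093], 'moment': [-0.02, 0.005, -0.014], 'grip_force': 0.0, 'grip_width': 0.094}
top dict_keys(['image', 'fx', 'fy', 'cx', 'cy', 'camera_from_world']) 405.4573959264079 405.4573959264079 278.31530083566133 209.2296710959162 [[-0.015, -1.0, 0.021, -0.053], [0.999, -0.014, 0.043, -0.45], [-0.043, 0.022, 0.999, -0.903], [0.0, 0.0, 0.0, 1.0]]
side dict_keys(['image', 'fx', 'fy', 'cx', 'cy', 'camera_from_world']) 432.8239151869397 432.8239151869397 276.4709029416166 204.99508619556818 [[-0.913, -0.407, 0.013, 0.387], [0.223, -0.474, 0.852, -0.161], [-0.341, 0.781, 0.524, -0.857], [0.0, 0.0, 0.0, 1.0]]
```

View pics/top0.png

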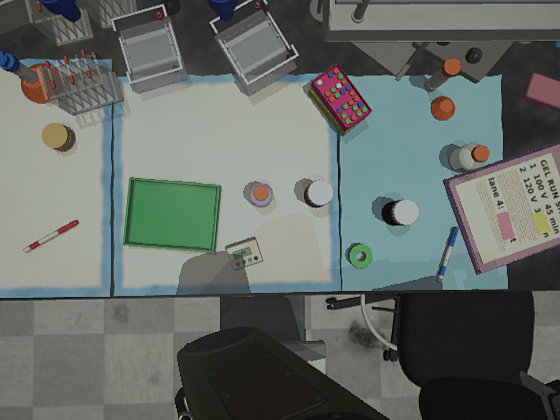

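View pics/side0.png

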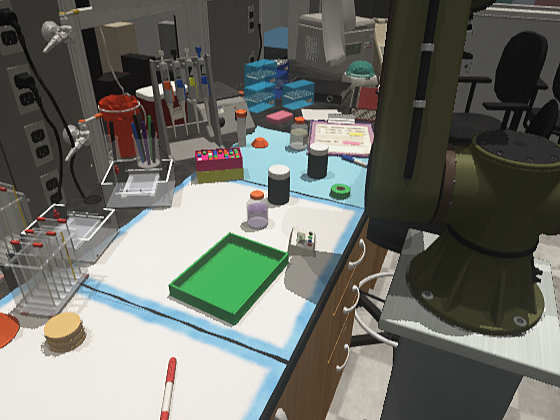

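The top view shows the tray around (172,214), the purple bottle's cap at (261,195), and the jar caps at about (319,193) and (405,212). Both views agree on this layout.

```bash
cat > h.py <<'E'
import cv2, numpy as np
def ray(c,u,v,z):
    M=c["camera_from_world"]; R=M[:3,:3]; o=-R.T@M[:3,3]
    d=R.T@np.array([(u-c["cx"])/c["fx"],-(v-c["cy"])/c["fy"],-1.])
    return o+d*(z-o[2])/d[2]
def proj(c,p):
    q=c["camera_from_world"]@np.r_[p,1]; return np.array([c["cx"]-c["fx"]*q[0]/q[2], c["cy"]+c["fy"]*q[1]/q[2]])
def green(c,):
    h=cv2.cvtColor(c["image"],cv2.COLOR_RGB2HSV); m=cv2.inRange(h,(50,120,40),(80,255,255))
    k=max(cv2.findContours(m,0,2)[0],key=cv2.contourArea); return k
def caps(c,guess,rr=(10,17),w=30):
    g=cv2.cvtColor(c["image"],cv2.COLOR_RGB2GRAY); out=[]
    for u,v in guess:
        p=cv2.resize(g[v-w:v+w,u-w:u+w],None,fx=4,fy=4,interpolation=cv2.INTER_CUBIC)
        h=cv2.HoughCircles(p,cv2.HOUGH_GRADIENT,1,20,param1=120,param2=12,minRadius=rr[0]*4,maxRadius=rr[1]*4)
        x,y,r=h[0,0]; out.append(((x+.5)/4-.5+u-w,(y+.5)/4-.5+v-w,r/4))
    return out
E
python3 - <<'E'
import numpy as np,cv2
from h import *
c=dict(np.load("top0.npz")); s=dict(np.load("side0.npz"))
k=green(c); print("tray px",cv2.minAreaRect(k)); 
b=cv2.boxPoints(cv2.minAreaRect(k)); q=np.array([ray(c,*p,0.028) for p in b]); print(q.round(3), q.mean(0).round(3), [np.linalg.norm(q[i]-q[i-1]).round(3) for i in range(4)])
g=caps(c,[(319,193),(405,212)])
im=cv2.resize(c["image"][:,:,::-1][150:260,230:430],None,fx=4,fy=4,interpolation=cv2.INTER_CUBIC)
for u,v,r in g:
    P=ray(c,u,v,.09); print("cap",u,v,r,P.round(4),"radius mm",1000*np.linalg.norm(ray(c,u+r,v,.09)-P),"side px",proj(s,P).round(1))
    cv2.circle(im,(int((u-230)*4+2),int((v-150)*4+2)),int(r*4),(0,0,255),1)
h=cv2.cvtColor(c["image"],cv2.COLOR_RGB2HSV); m=cv2.inRange(h,(3,120,100),(20,255,255)); m[:,:240]=0;m[:,285:]=0;m[:170]=0;m[220:]=0
M=cv2.moments(m,True); P=ray(c,M["m10"]/M["m00"],M["m01"]/M["m00"],.085); print("bottle",P.round(3),proj(s,P).round(1))
a=s["image"][:,:,::-1][120:240,230:350]; a=cv2.resize(a,(440,440),interpolation=cv2.INTER_CUBIC)
cv2.imwrite("pics/c1.png",cv2.resize(np.hstack([cv2.resize(im,(800,440)),a]),(800,284)))
E
```

```text
tray px ((156.9134979248047, 214.15843200683594), (51.62355041503906, 60.06156539916992), 5.440331935882568)
[[0.383 0.27  0.028]
 [0.514 0.258 0.028]
 [0.501 0.145 0.028]
 [0.37  0.158 0.028]] [0.442 0.208 0.028] [np.float64(0.112), np.float64(0.132), np.float64(0.113), np.float64(0.132)]
cap 320.0 192.0 12.35 [ 0.4806 -0.1439  0.09  ] radius mm 25.57335095159172 side px [279.7 168.7]
cap 393.75 212.75 12.525 [ 0.4357 -0.296   0.09  ] radius mm 26.077395119059872 side px [316.9 149.3]
bottle [ 0.481 -0.021  0.085] [257.9 192.5]
```

View pics/c1.png

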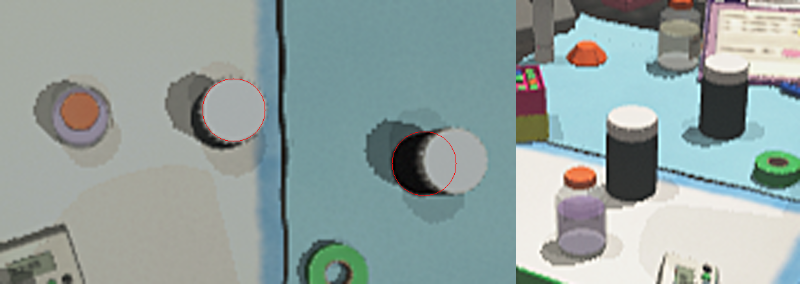

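Jar A's circle fits, and the side view agrees at about (279,169). For jar B the fit caught the black body instead of the cap. The tray mask was also clipped, so I'll fix both.

Run:
```python
import numpy as np,cv2
from h import *
c=dict(np.load("top0.npz")); s=dict(np.load("side0.npz"))
h=cv2.cvtColor(c["image"],cv2.COLOR_RGB2HSV)
m=cv2.inRange(h,(50,90,25),(80,255,255)); m[:,240:]=0; m[:165]=0; m[265:]=0; m=cv2.morphologyEx(m,cv2.MORPH_OPEN,np.ones((2,2)))
R=cv2.minAreaRect(cv2.findNonZero(m)); print(R)
q=np.array([ray(c,*p,0.028) for p in cv2.boxPoints(R)]); print(q.round(3), q.mean(0).round(3), [np.linalg.norm(q[i]-q[i-1]).round(3) for i in range(4)])
for (u0,v0) in [(320,192),(406,212)]:
    m=np.zeros(h.shape[:2],np.uint8); m[v0-16:v0+17,u0-16:u0+17]=1
    m=((h[...,1]<20)&(h[...,2]>130)&(m>0)).astype(np.uint8)
    k=max(cv2.findContours(m,0,2)[0],key=cv2.contourArea); (u,v),r=cv2.minEnclosingCircle(k); P=ray(c,u,v,.09)
    print(u,v,r,P.round(4),r*1000*np.linalg.norm(ray(c,u+1,v,.09)-P),proj(s,P).round(1))
```

```text
((171.98831176757812, 215.63729858398438), (91.66862487792969, 67.62786865234375), 4.864514350891113)
[[0.374 0.281 0.028]
 [0.522 0.268 0.028]
 [0.502 0.068 0.028]
 [0.354 0.082 0.028]] [0.438 0.175 0.028] [np.float64(0.2), np.float64(0.148), np.float64(0.201), np.float64(0.149)]
316.0 192.0 20.000099182128906 [ 0.4807 -0.1356  0.09  ] 41.3728800798271 [278.4 170.1]
405.5 212.0 12.855060577392578 [ 0.4369 -0.3205  0.09  ] 26.783470472915287 [319.4 146. ]
```

Tray centre is (0.438, 0.175) at yaw −0.10, and its measured size of 200×149 mm matches. Jar A is at (0.481, −0.144), jar B at (0.437, −0.3205), and the bottle at (0.481, −0.021). I'll start with B: move above it, descend and grip at z = 0.05.

Emit:
servo_tool(motion=[[0, 5, 4, -2, -5], [0, 10, 8, -4, -10], [0, 15, 12, -6, -15], [0, 20, 15, -7, -17], [0, 25, 18.5, -7, -17], [0, 27.9, 20.6, -7, -17], [0, 27.9, 20.6, -7, -17], [0, 27.9, 20.6, -10, -17], [0, 27.9, 20.6, -13, -17], [0, 27.9, 20.6, -16, -17], [0, 27.9, 20.6, -17.5, -17], [0, 27.9, 20.6, -17.5, -17], [0, 27.9, 20.6, -17.5, -17]], squeeze=25)

```text
time_s: 1.72
ee_pos: [0.4373, -0.3211, 0.2307]
eef_rot: [3.141, -0.001, -0.005]
force: [0.2, 0.3, -0.1]
grip_width: 0.0939
grip_force: 0.0
```

Emit:
servo_tool(motion=[[0.2, 0, 0, 0, 0], [0.4, 0, 0, 0, 0], [0.6, 0, 0, 0, 0], [0.6, 0, 0, 0, 0], [0.6, 0, 0, 0, 0], [0.6, 0, 0, 0, 0], [0.6, 0, 0, 1, 0], [0.6, 0, 0, 2, 0], [0.6, 0, 0, 3, 0], [0.6, 0, 0, 4, 0], [0.6, 0, 0, 4, 0], [0.6, 0, 0, 4, 0], [0.6, 0, 0, 4, 0], [0.6, 0, 0, 4, 0]])

```text
time_s: 3.48
ee_pos: [0.4372, -0.3207, 0.2694]
eef_rot: [-3.141, 0.0, -0.005]
force: [-0.7, 0.4, -4.8]
grip_width: 0.0562
grip_force: 25.0
```

Run:
```python
from station import ctrl
import cv2
o=ctrl.get_obs(); print(o["force"],o["moment"],o["tau"])
c=ctrl.camera("side"); cv2.imwrite("pics/g1.png",cv2.resize(c["image"][90:230,220:400,::-1],None,fx=4,fy=4)); print(ctrl.get_obs()["force"])
```

```text
[-0.66966906  0.42699273 -4.80171734] [0.00575336 0.07337606 0.00242303] [ 7.57182170e-04 -5.84024656e+01 -3.20626938e+01  5.71748579e-02
 -5.32740599e-02 -1.45599251e-04]
[ 0.2740777  -0.1839305  -5.27110311]
```

View pics/g1.png

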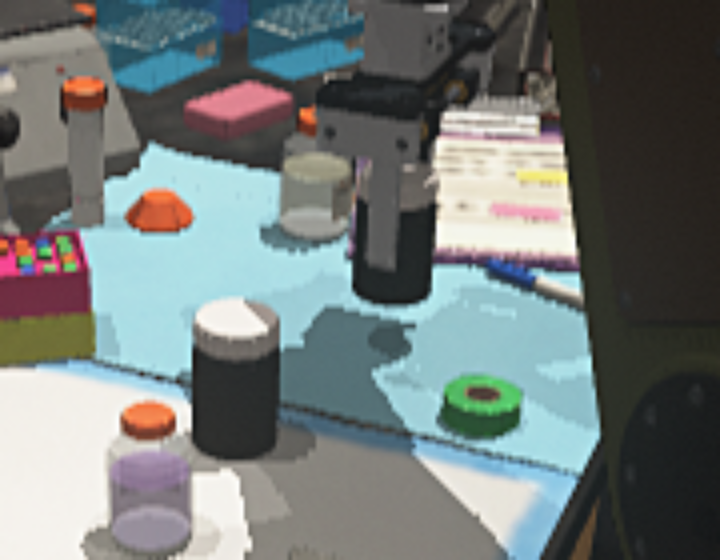

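Held upright, jar B gives about 4.8–5.3 N downward, so it's the heavy one. The picture shows it hanging straight at about (395,235) in the crop, with jar A and the bottle undisturbed. I'll carry it high and drawn in to above the tray centre.

Emit:
servo_tool(motion=[[0.6, 0, 0, 4, 0], [0.6, 0, 0, 8, 0], [0.6, -1, 2, 10, 0], [0.6, -2, 5, 10, 0], [0.6, -3, 9, 10, 0], [0.6, -4, 14, 10, 0], [0.6, -4, 19, 10, 0], [0.6, -4, 24, 10, 0], [0.6, -4, 29, 10, 0], [0.6, -4, 34, 10, -2], [0.6, -3, 39, 10, -4], [0.6, -2, 43, 10, -6], [0.6, -1, 46, 10, -6], [0.6, 0, 48, 10, -6], [0.6, 0, 49.6, 10, -6], [0.6, 0, 49.6, 9, -6], [0.6, 0, 49.6, 7, -6], [0.6, 0, 49.6, 5, -6], [0.6, 0, 49.6, 5, -6], [0.6, 0, 49.6, 5, -6]])

```text
time_s: 6.02
ee_pos: [0.4373, 0.1749, 0.3202]
eef_rot: [-3.141, -0.001, -0.11]
force: [-0.4, -0.1, -4.5]
grip_width: 0.0562
grip_force: 25.0
```

Run:
```python
from station import ctrl
import cv2
c=ctrl.camera("side"); cv2.imwrite("pics/g2.png",c["image"][...,::-1]); print(ctrl.get_obs()["force"],ctrl.get_obs()["ee_pos"])
```

```text
[-0.06257284 -0.91272226 -4.5623358 ] [0.43729401 0.17500132 0.32040713]
```

View pics/g2.png

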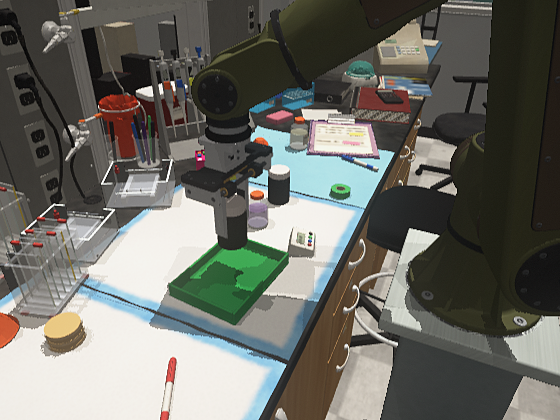

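The jar hangs upright over the tray at about (232,235), with the bottle and jar A standing untouched. I'll lower it to the tray floor.

Emit:
servo_tool(motion=[[0.6, 0, 0, -2, 0], [0.6, 0, 0, -4, 0], [0.6, 0, 0, -6, 0], [0.6, 0, 0, -7.2, 0], [0.6, 0, 0, -7.8, 0], [0.6, 0, 0, -8.2, 0], [0.6, 0, 0, -8.4, 0], [0.6, 0, 0, -8.4, 0], [0.6, 0, 0, -8.4, 0]])

```text
time_s: 7.2
ee_pos: [0.4373, 0.1753, 0.2359]
eef_rot: [-3.141, -0.0, -0.11]
force: [0.2, -0.1, -5.4]
grip_width: 0.0563
grip_force: 25.0
```

Emit:
servo_tool(motion=[[0.6, 0, 0, -0.1, 0], [0.6, 0, 0, -0.1, 0], [0.6, 0, 0, -0.1, 0], [0.6, 0, 0, -0.1, 0]])

```text
time_s: 7.7
ee_pos: [0.4373, 0.1753, 0.2347]
eef_rot: [-3.141, -0.0, -0.11]
force: [0.8, 0.3, -3.3]
grip_width: 0.0563
grip_force: 25.0
```

The load is starting to transfer to the tray. I'll lower a touch more, release and retreat.

Emit:
servo_tool(motion=[[0.6, 0, 0, -0.1, 0], [0.6, 0, 0, -0.1, 0], [0.4, 0, 0, -0.1, 0], [0.2, 0, 0, -0.1, 0], [0, 0, 0, -0.1, 0], [0, 0, 0, -0.1, 0], [0, 0, 0, -0.1, 0], [0, 0, 0, -0.1, 0], [0, 0, 0, 2, 0], [0, 0, 0, 5, 0], [0, 0, 0, 9, 0], [0, 0, 0, 13, 0], [0, -4, 0, 15, 0], [0, -8, 0, 15, 0], [0, -10, 0, 15, 0], [0, -10, -6, 15, 0], [0, -10, -12, 15, 0], [0, -10, -18, 15, 0], [0, -10, -18, 15, 0], [0, -10, -18, 15, 0]])

```text
time_s: 10.2
ee_pos: [0.3372, -0.0045, 0.3847]
eef_rot: [-3.141, -0.0, -0.11]
force: [0.8, 0.2, 0.4]
grip_width: 0.0941
grip_force: 0.0
```

Run:
```python
from station import ctrl
import cv2,numpy as np
t=ctrl.camera("top"); c=ctrl.camera("side"); np.savez("top1.npz",**t)
cv2.imwrite("pics/g3.png",np.hstack([cv2.resize(i["image"][...,::-1],(400,300)) for i in (t,c)]))
```

```text
(no output)
```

View pics/g3.png

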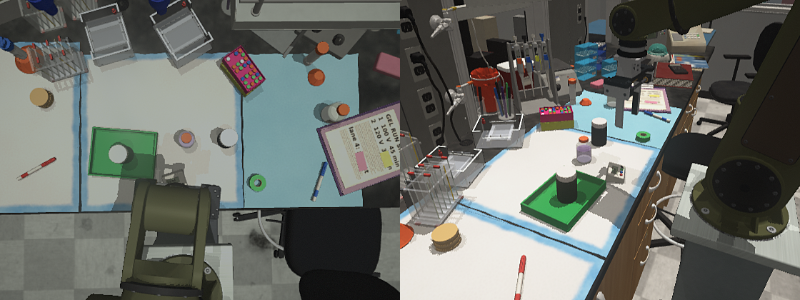

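The heavy jar stands upright near the tray centre, at about (118,154) in the top view. The light jar and the bottle are where they were, and the arm is clear of everything.

```bash
python3 -c "
from station import ctrl
print(ctrl.hand_in())"
```

```text
the job is handed in; nothing more can be done
None
```

The job is handed in: the jar farther from the bottle weighed about 5 N, so it's the heavy one and now stands upright in the green tray; I never touched the other jar or the purple bottle, and the hand-in returned no verdict.

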